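# Latch a circuit board into the test dock

### The arm

A 6-joint arm with a two-finger parallel gripper is mounted at the origin on a cart in front of the work surface, level with it; the furniture and walls round the work are solid. World frame = base frame: x ahead of the robot, y to its left, z up, the work surface at z = 0. Lengths are in mm, angles in rad, forces in N, time in s.
With the tool pointing down it reaches from about 350 to 775 mm from the base axis. Payload 7.3 kg.
Tool frame: the origin (TCP) lies at the very end of the fingers, on their centre line; the grasp point (between the pads) lies 19 mm behind it (pinch_z is the distance from the TCP to the grasp point, in mm); z points along the fingers, y is the direction in which the jaws open and shut (so a half turn about z gives the same grasp; the last joint's range is limited). The gripper opens to 92 mm and grips with 3 to 60 N. Pads are 19 mm wide; open, the fingers measure 130 mm over their backs; the gripper's body (75 mm by 190 mm) begins 47 mm behind the grasp point.
Start: joints at [-1.408, 0.342, 1.524, -0, 1.275, -0.146], TCP at [159.578, -500.18, 226.741] pointing down, gripper open.
Joint ranges: [-2.53, 2.53], [-0.77, 2.02], [0.04, 2.7], [-1, 4.14], [0.28, 2.66], [-3.11, 3.11]. Speed limits (rad/s): [2.57, 2.57, 3.14, 3.14, 3.14, 3.14].

### API

Orientations are given as [roll, pitch, yaw] about the fixed x, y, z axes, in that order (R = Rz(yaw) Ry(pitch) Rx(roll)).
In Python, from plant import * gives the robot as it stands.
- The arm moves only by the tool step_arm, never from a script. Its argument "moves" is one flat list of numbers, 7 for each row, row after row: the shift along the tool's x, y, z scaled (see below), then the turn, a rotation vector about the tool's x, y, z scaled (see below), then the closure, from -1 (fully open) to 1 (shut). A call has 1 to 8 rows; each row shifts and turns the pose as measured when the row begins, along the tool's axes as they then stand; what a row does not reach is not made up. The controller multiplies each number of a shift by 2 cm and each number of a turn by 4 degrees. A row lasts 1/12 s, in which the tool goes at most 41.7 mm and 7.16 degrees, less where a joint would pass 70% of its speed; a pose out of reach is approached as far as the arm can. A call with a number of a shift or a turn outside -1 to 1 is refused whole. A call with a gripper value outside its range is refused whole. The fingers move at their own pace and stop on an object; the grip force is fixed at half the most. Time passes only in rows, so rows that do not move let the fingers close. It gives the time, the measured TCP pose, the force and the opening at its end, in the units of the state.
- get_obs(): the state, without advancing time (a new reading comes with each control period).
- capture(name): name is "side" or "top"; returns the picture (420x560x3 uint8, red, green, blue); there is no depth.
- get_calibration(name): a dict with "mtx" (3x3 intrinsics, pixels), "eye" and "orientation" of the camera in the world. Camera axes: x right, y down, z forward; pixel columns grow to the right and rows downward; lengths in mm; the calibration is good to about 2 mm. A picture is of the moment at which its call begins. get_calibration takes no time and is no camera call.
- close_job(): hands the job in, once; it reports no verdict.
The state is a dict: "time": time; "joint_positions": joint angles; "dq": joint speeds; "tau": joint torques, N m; "tool_pos": TCP position; "tcp_rot": TCP orientation; "contact_force": force on the tool from outside, world axes, zero at the start; "moment": the same for the moment, N m; "grip_width": finger opening in mm.
Only numpy, scipy, OpenCV 4.12 (cv2) and the standard library are available. Lean on these libraries where they do the work, as an engineer would, in place of code of your own. Each camera call takes 0.05 s, during which the arm holds its last target.

### The job

Load the circuit board into the test dock and latch it: with shut fingers against the upright knob, push the knob along its L-shaped slot, against the return spring, so that the pusher slides the board onto the contact pins, turn the corner without letting it spring back, and push on to the end of the short leg, so that when you let go the pin drops back into the notch there and stays locked. Only push the knob: do not pinch or force it, do not touch or lift the board, and leave the spool, cutters and tweezers alone.

Things in the scene. Friction and masses are not known exactly. Their poses are not given: they have to be found in the camera images.
- dock: Test dock, fixed: grey base 230 x 114 mm, black board nest, steel gate plate on brass pillars at the near end, black contact head at the far end. Origin at table height on its middle line, 105 mm from the near end of the base; x = pushing direction (gate plate to contact head, away from the robot within 20 degrees), y = to the left of it, z up.
- slot_corner (a point): Where the middle lines of the L-shaped slot's legs meet: dock x -28, y 0, on the gate plate's top, z 45 mm. The plate spans dock x -94 to -12, y -44 to 44 mm; four screw heads near its corners rise 2 mm, else only the knob stands above it. The slot is 11 mm wide; its long leg runs on y 0 from x -75.5 to -22.5 mm. Axes as the dock's.
- slot_end (a point): Where the pin's axis lies when latched: dock x -32, y 18, z 45 mm. The short leg runs left (+y) between dock x -33.5 and -22.5 and ends at y 22 mm. Over its last 10 mm (y 11.5 to 22) its near wall is cut back to x -36: a notch 2.5 mm deep into which the spring draws the pin.
- pusher (a joint): Slide of pusher, pin and knob along dock +x, m: 0 = at rest, near end; 0.0435 = end of the long leg; at least 0.0405 to turn the corner; about 0.038 when in the notch. A return spring pulls it back with 2 N at 0 and 3.6 N at 0.04; the contact pins add 1 to 3.5 N over the last 9 mm. Let go in the long leg, it springs back.
- pin (a joint): Cross slide of the pin and knob, m: 0 = in the long leg, grows to the left (dock +y) up to 0.018 at the end of the short leg; light friction of about 0.3 N, no spring. The pin is 8 mm thick and has 1.5 mm of play to each side in the slot.
- knob: The upright black knob on the pin, a cylinder 18 mm across with its flat foot at z 49 and its top at z 79 mm above the worktable. Its axes are the dock's; its origin lies on the knob's axis at table height (z 0). At rest it stands at dock x -70, y 0 mm.
- knob_mid (a point): Centre of the knob, on its axis, 64 mm above the worktable: the height to push at. Come to it from above and from the robot's side: a tall test machine stands to the right, over about world x > 0.5 m, y < 0.07 m, so draw the arm in before swinging past it.
- board: Green circuit board 100 x 70 mm, 12 mm high with its parts, loose in the nest on two ledges, long side along the dock's x. Origin: centre of its outline, 2 mm below the bare board, 20 mm above the table. It starts at dock x 14 to 32 mm; the pusher meets its near edge and slides it to about x 43 mm, on the contact pins.
- spool: Bystander: solder wire spool with blue flanges, 54 mm across, 44 mm high, standing left of the dock. Origin: centre of its underside.
- cutter: Bystander: side cutters with red grips, 119 mm long, 11 mm high, lying left of the dock. Origin: centre of its underside.
- tweezers: Bystander: flat steel tweezers, 123 mm long, 8 mm high, lying right of the dock. Origin: centre of its underside.

How it is judged:
By the outcome, as a careful person would: the job done as asked, in the order asked, and still so for the second after the job is handed in, with the robot touching nothing.
It also fails if it takes over 35 s, if anything falls off the work surface, if the arm or the gripper's body presses on something with over 40 N, if the wrist force passes 120 N, or if a joint passes its speed limit or range.

## Working session

There is one attempt and no reset: what is moved stays moved. The work goes in short steps, Python scripts to look and compute and a tool call to move; the robot and the scene stay as the last step left them, time stands still between calls to the robot, and variables do not carry over. Pictures are saved under pics/ and viewed, and the job is handed in when it is done.

Besides the shell and the picture viewer there is one more tool, called after "Emit:" by a JSON object that holds its "fn" and its "kwargs". step_arm: Moves the arm, as the interface text tells. Shifts and turns lie within -1 to 1; 1 stands for 2 cm of shift or 4 degrees of turn. Its arguments: {"type":"object","properties":{"moves":{"type":"array"}},"required":["moves"]}

```bash
ls; mkdir -p pics; python3 - <<'E'
from plant import *
import cv2
print(get_obs())
for n in("side","top"):
    im=capture(n); cv2.imwrite(f"pics/{n}0.png",im[:,:,::-1]); print(n,get_calibration(n))
E
```

```text
pics
{'time': 0.0, 'joint_positions': array([-1.40801589e+00,  3.42708492e-01,  1.52499088e+00, -4.90103189e-06,
        1.27538003e+00, -1.45969471e-01]), 'dq': array([-4.49621719e-04, -2.65580712e-05,  4.12206215e-04,  2.35334601e-04,
        6.04281269e-04,  8.18505578e-04]), 'tau': array([ 1.23204492e-03, -4.31236696e+01, -2.44217420e+01,  7.18587474e-02,
        5.58153796e-02, -1.36976014e-04]), 'tool_pos': array([ 159.50184468, -499.77506203,  226.06146098]), 'tcp_rot': array([-3.14012104e+00, -2.11612817e-04,  3.08751182e-01]), 'contact_force': array([-0.33917171,  0.65222731, -0.17836596]), 'moment': array([ 0.01968195,  0.03973765, -0.00771046]), 'grip_width': 91.7030026514389}
side {'mtx': array([[462.45757171,   0.        , 279.19655995],
       [  0.        , 462.45757171, 201.33982346],
       [  0.        ,   0.        ,   1.        ]]), 'eye': array([736.30048282, 870.35550476, 612.41160346]), 'orientation': array([-2.25977035,  0.0196639 ,  2.71467228])}
top {'mtx': array([[521.27511951,   0.        , 277.74378698],
       [  0.        , 521.27511951, 205.78330858],
       [  0.        ,   0.        ,   1.        ]]), 'eye': array([407.30284844, 255.69928309, 930.36766007]), 'orientation': array([-3.05741417,  0.01189115, -1.55918536])}
```

View pics/side0.png

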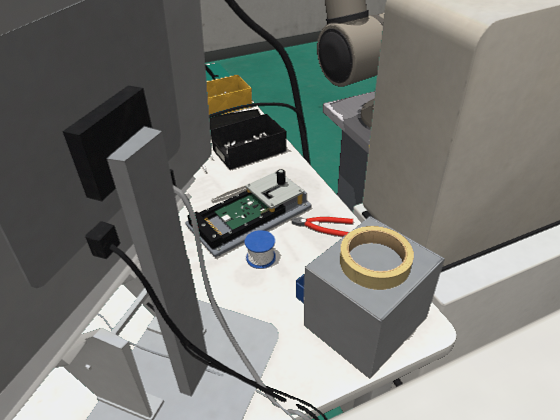

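View pics/top0.png

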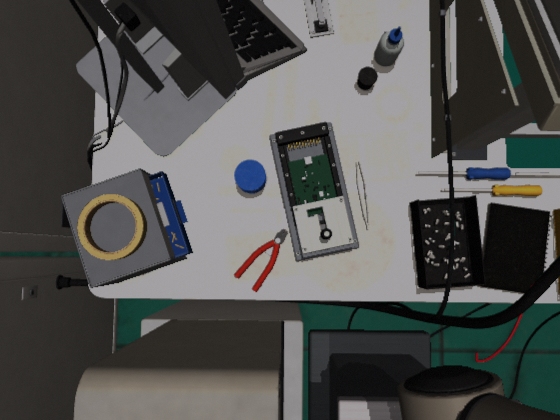

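The top view shows the dock at about (315,190), with the knob near (326,234) and the slot running up and then left. The spool is at (250,177) and the cutters at (262,262). Next I'll measure the plate and knob at higher zoom.

```bash
python3 - <<'E'
import cv2
t=cv2.imread("pics/top0.png"); s=cv2.imread("pics/side0.png")
cv2.imwrite("pics/tz.png",cv2.resize(t[115:265,262:372],None,fx=5,fy=4*1.0,interpolation=cv2.INTER_CUBIC))
cv2.imwrite("pics/sz.png",cv2.resize(s[160:260,180:320],None,fx=5,fy=5,interpolation=cv2.INTER_CUBIC))
E
```

```text
(no output)
```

View pics/tz.png

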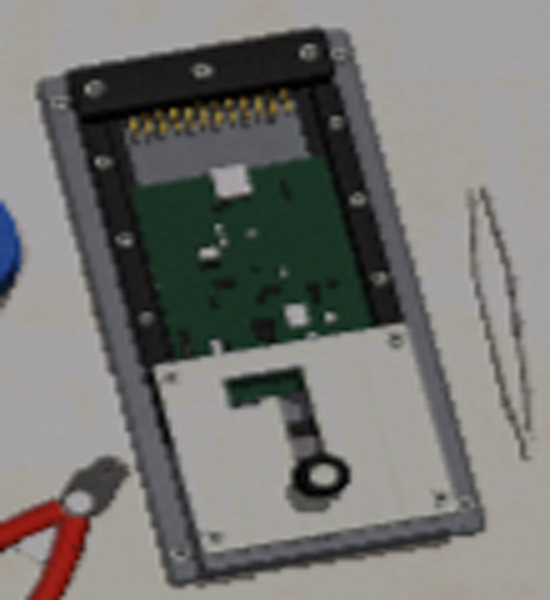

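View pics/sz.png

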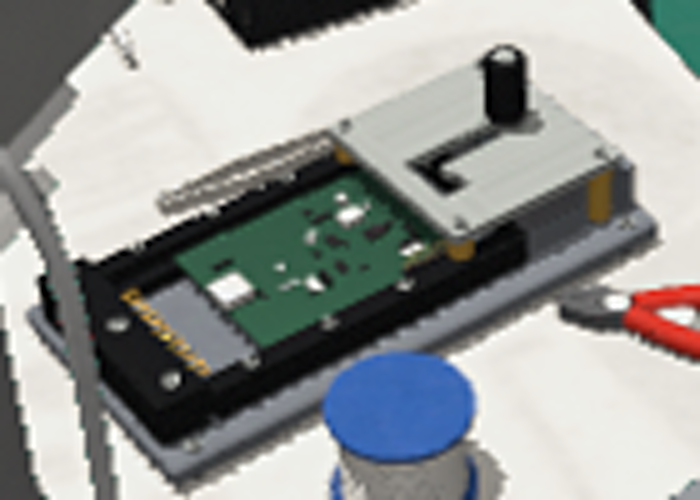

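```bash
cat > h.py <<'E'
import numpy as np, cv2
from scipy.spatial.transform import Rotation as R
from plant import *
def ray(n,px):
    c=get_calibration(n); d=np.linalg.inv(c["mtx"])@[px[0],px[1],1]
    return np.array(c["eye"]),R.from_euler("xyz",c["orientation"]).as_matrix()@d
def onz(n,px,z):
    e,d=ray(n,px); return e+d*(z-e[2])/d[2]
def tri(a,b):
    (e1,d1),(e2,d2)=ray("top",a),ray("side",b)
    s=np.linalg.lstsq(np.c_[d1,-d2],e2-e1,rcond=None)[0]
    p,q=e1+d1*s[0],e2+d2*s[1]; return (p+q)/2,np.linalg.norm(p-q)
E
python3 - <<'E'
from h import *
z=lambda x,y:(x/5+262-.4,y/4+115-.4)
w=lambda x,y:(x/5+180-.4,y/5+160-.4)
T=dict(FL=z(171,377),FR=z(396,342),NR=z(441,497),NL=z(214,538))
S=dict(FL=w(460,223),FR=w(345,126),NL=w(602,154))
P={k:onz("top",v,46) for k,v in T.items()}
for k in P: print(k,P[k].round(1), tri(T[k],S[k]) if k in S else '', onz("side",S[k],46).round(1) if k in S else '')
a=(P['FL']+P['FR']-P['NL']-P['NR'])/2; b=(P['FL']+P['NL']-P['FR']-P['NR'])/2
print(np.linalg.norm(a),np.linalg.norm(b),np.degrees(np.arctan2(a[1],a[0])),np.degrees(np.arctan2(-b[0],b[1])))
ang=np.arctan2(a[1],a[0]); c=sum(P.values())/4; u=np.array([np.cos(ang),np.sin(ang)]); v=np.array([-u[1],u[0]])
O=c[:2]+53*u; print("origin",O,"knob pred",O-70*u)
k=z(322,474); ks=w(505,55)
print("knob",onz("top",k,79),onz("side",ks,79),tri(k,ks))
kk=onz("top",k,79)[:2]-O; print(kk@u,kk@v)
# plate by mask
t=cv2.imread("pics/top0.png"); g=t.min(2); m=(g>150).astype(np.uint8)
cs,_=cv2.findContours(m,0,2)
for c in cs:
    if cv2.contourArea(c)>1000 and cv2.pointPolygonTest(c,(335,235),True)>0:
        r=cv2.minAreaRect(c); bb=cv2.boxPoints(r); print(bb.round(1).tolist(),[onz("top",p,45)[:2].round(1).tolist() for p in bb])
E
```

```text
FL [476.9 236.3  46. ] (array([476.81420407, 236.40951324,  41.95824446]), np.float64(0.880289423992249)) [478.3 241.1  46. ]
FR [492.6 159.9  46. ] (array([493.31901953, 159.27571263,  41.36657632]), np.float64(0.49440000955989344)) [495.5 164.9  46. ]
NR [427.  144.6  46. ]  
NL [408.8 221.2  46. ] (array([408.34035472, 221.27216709,  41.5824295 ]), np.float64(1.1181150907198456)) [410.4 226.6  46. ]
68.56867716850276 78.36322008712425 12.812547351707936 12.497191105736027
origin [503.01907432 202.24420486] knob pred [434.76201738 186.72086186]
knob [435.17106629 187.47199184  79.        ] [435.61431567 190.71635301  79.        ] (array([434.77562467, 187.52589003,  76.71405024]), np.float64(1.0510766134368188))
-69.43456395402062 0.6417159333229723
[[90.9000015258789, 297.0], [94.4000015258789, -3.9000000953674316], [450.29998779296875, 0.30000001192092896], [446.79998779296875, 301.1000061035156]] [[324.1, 580.5], [851.3, 596.4], [847.3, -31.7], [324.9, -17.5]]
```

```bash
python3 - <<'E'
from h import *
def proj(n,X):
    c=get_calibration(n); p=R.from_euler("xyz",c["orientation"]).as_matrix().T@(np.array(X)-c["eye"]); q=c["mtx"]@p; return (q[:2]/q[2]).round(0)
for px in [(444,40),(448,100),(450,180),(450,280),(520,292),(400,318),(360,306)]:
    print(px,[(z,onz("top",px,z)[:2].round(0).tolist(),proj("side",onz("top",px,z)).tolist()) for z in(0,100,200,300,400,500)])
print(proj("top",[0,0,0]),proj("side",[0,0,0]),proj("side",[160,-500,226]),proj("side",[400,-100,226]),proj("side",[300,-300,226]))
E
```

```text
(444, 40) [(0, [794.0, -34.0], [90.0, 188.0]), (100, [752.0, -3.0], [99.0, 152.0]), (200, [711.0, 29.0], [110.0, 110.0]), (300, [669.0, 60.0], [123.0, 61.0]), (400, [628.0, 91.0], [138.0, 1.0]), (500, [586.0, 122.0], [157.0, -72.0])]
(448, 100) [(0, [682.0, -39.0], [141.0, 174.0]), (100, [652.0, -7.0], [148.0, 139.0]), (200, [623.0, 24.0], [156.0, 99.0]), (300, [593.0, 56.0], [166.0, 52.0]), (400, [564.0, 88.0], [178.0, -5.0]), (500, [534.0, 119.0], [192.0, -76.0])]
(450, 180) [(0, [535.0, -40.0], [202.0, 157.0]), (100, [522.0, -9.0], [207.0, 125.0]), (200, [508.0, 23.0], [212.0, 87.0]), (300, [494.0, 55.0], [219.0, 42.0]), (400, [480.0, 87.0], [227.0, -13.0]), (500, [467.0, 119.0], [236.0, -80.0])]
(450, 280) [(0, [358.0, -38.0], [271.0, 140.0]), (100, [363.0, -6.0], [274.0, 110.0]), (200, [368.0, 25.0], [276.0, 74.0]), (300, [374.0, 57.0], [279.0, 32.0]), (400, [379.0, 89.0], [283.0, -20.0]), (500, [384.0, 120.0], [287.0, -85.0])]
(520, 292) [(0, [338.0, -160.0], [260.0, 117.0]), (100, [346.0, -115.0], [262.0, 89.0]), (200, [353.0, -70.0], [265.0, 57.0]), (300, [360.0, -26.0], [268.0, 18.0]), (400, [368.0, 19.0], [272.0, -30.0]), (500, [375.0, 64.0], [277.0, -90.0])]
(400, 318) [(0, [290.0, 51.0], [312.0, 151.0]), (100, [303.0, 73.0], [313.0, 120.0]), (200, [316.0, 95.0], [314.0, 82.0]), (300, [328.0, 117.0], [315.0, 38.0]), (400, [341.0, 139.0], [316.0, -16.0]), (500, [353.0, 161.0], [317.0, -83.0])]
(360, 306) [(0, [310.0, 121.0], [319.0, 169.0]), (100, [321.0, 135.0], [319.0, 135.0]), (200, [331.0, 150.0], [320.0, 95.0]), (300, [342.0, 164.0], [320.0, 48.0]), (400, [352.0, 179.0], [321.0, -9.0]), (500, [362.0, 193.0], [322.0, -79.0])]
[431. 491.] [400. 115.] [267. -13.] [240.  45.] [249.  13.]
```

```bash
python3 - <<'E'
import cv2
t=cv2.imread("pics/top0.png"); s=cv2.imread("pics/side0.png")
cv2.imwrite("pics/tz2.png",cv2.resize(t[230:420,300:560],None,fx=3,fy=3,interpolation=cv2.INTER_CUBIC))
cv2.imwrite("pics/sz2.png",cv2.resize(s[0:190,180:390],None,fx=3,fy=3,interpolation=cv2.INTER_CUBIC))
E
```

```text
(no output)
```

View pics/tz2.png

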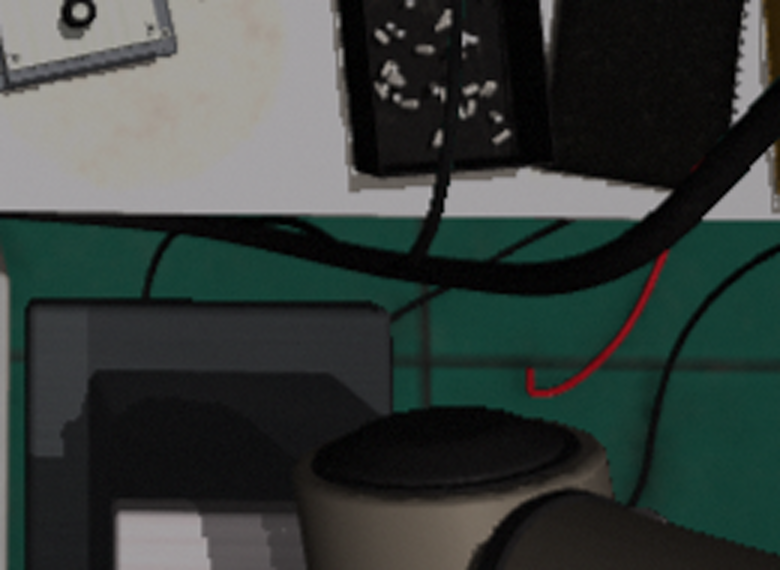

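View pics/sz2.png

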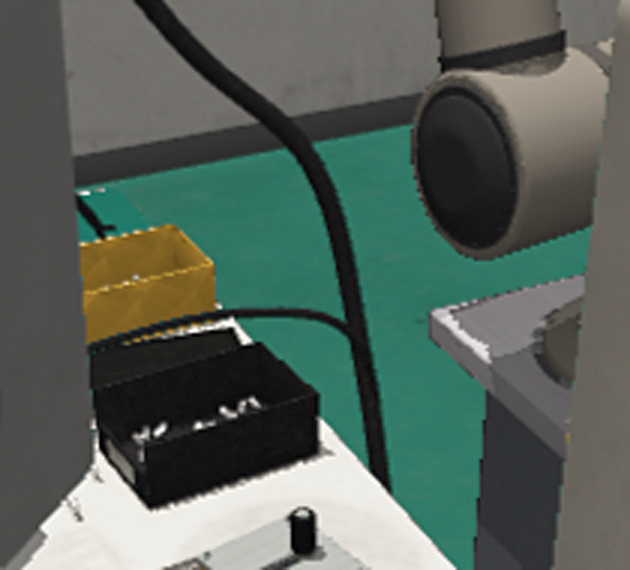

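```bash
python3 - <<'E'
from h import *
def proj(n,X):
    c=get_calibration(n); p=R.from_euler("xyz",c["orientation"]).as_matrix().T@(np.array(X)-c["eye"]); q=c["mtx"]@p; return (q[:2]/q[2]).round(0)
print(tri((440,317),(298,113)))
poly=np.array([(307,160),(298,113),(288,67),(270,40),(227,0)],float)
for px in [(330,303),(360,306),(400,312),(443,320),(477,323),(517,310),(557,267)]:
    best=min(((np.hypot(*(proj("side",onz("top",px,z))-q)),z) for z in range(-400,600,10) for k in range(4) for q in [poly[k]+(poly[k+1]-poly[k])*f for f in np.linspace(0,1,20)]))
    print(px,best,onz("top",px,best[1]).round(0),proj("side",onz("top",px,best[1])))
E
```

```text
(array([304.3529313 ,   4.94032044,  83.24621734]), np.float64(2.4778217298604464))Traceback (most recent call last):
  File "<stdin>", line 7, in <module>
  File "<stdin>", line 7, in <genexpr>
  File "<stdin>", line 3, in proj
ValueError: time passes only in moves, steps and waits
```

```bash
sed -i 's/^def ray/C={n:get_calibration(n) for n in("side","top")}\ndef proj(n,X):\n    c=C[n]; p=R.from_euler("xyz",c["orientation"]).as_matrix().T@(np.array(X)-c["eye"]); q=c["mtx"]@p; return q[:2]\/q[2]\ndef ray/; s/c=get_calibration(n); d/c=C[n]; d/' h.py
python3 - <<'E'
from h import *
print(get_obs()["time"])
poly=np.array([(307,160),(298,113),(288,67),(270,40),(227,0)],float)
Q=np.array([poly[k]+(poly[k+1]-poly[k])*f for k in range(4) for f in np.linspace(0,1,20)])
for px in [(330,303),(360,306),(400,312),(443,320),(477,323),(517,310),(557,267)]:
    b=min((np.hypot(*(proj("side",onz("top",px,z))-Q).T).min(),z) for z in range(-400,600,10))
    print(px,b,onz("top",px,b[1]).round(0),proj("side",onz("top",px,b[1])).round(0))
E
```

```text
0.1
(330, 303) (np.float64(21.28515673183872), 60) [321. 179.  60.] [328. 161.]
(360, 306) (np.float64(11.763930864202328), 30) [313. 125.  30.] [319. 159.]
(400, 312) (np.float64(1.2722726391624133), -30) [297.  44. -30.] [308. 161.]
(443, 320) (np.float64(1.0800726559671299), 40) [293. -12.  40.] [299. 125.]
(477, 323) (np.float64(0.7278600514830991), 140) [302. -32. 140.] [292.  84.]
(517, 310) (np.float64(0.4146182803481299), 220) [331. -57. 220.] [276.  49.]
(557, 267) (np.float64(1.5659219187759632), 290) [390. -76. 290.] [246.  18.]
```

The black hose rises beside my swing path, roughly from (293,-12,40) to (390,-76,290). I'll lift and draw in first, then swing over it high and close in.

Emit:
{"fn": "step_arm", "kwargs": {"moves": [0,0,-1,0,0,0,1,0,-0.6,-1,0,0,0,1,0,-0.7,-1,0,0,0,1,0,-0.7,-1,0,0,0,1,0,-0.7,-1,0,0,0,1,0,-0.7,-1,0,0,0,1,0,-0.7,-1,0,0,0,1,0,-0.7,-1,0,0,0,1]}}

```text
time: 0.77
tool_pos: [129.2, -403.8, 384.8]
tcp_rot: [-3.12, -0.003, 0.309]
contact_force: [0.1, -0.0, -0.2]
grip_width: 42.9
```

Emit:
{"fn": "step_arm", "kwargs": {"moves": [0,-0.7,-1,0,0,0,1,0,-0.7,-1,0,0,0,1,0,-0.7,-1,0,0,0,1,0,0,-1,0,0,0,1,1,-0.2,-0.3,0,0,0,1,1,-0.2,0,0,0,0,1,1,-0.2,0,0,0,0,1,1,-0.2,0,0,0,0,1]}}

```text
time: 1.43
tool_pos: [186.5, -321.1, 480.1]
tcp_rot: [-3.126, -0.002, 0.301]
contact_force: [0.7, 0.2, -0.1]
grip_width: 0.9
```

Emit:
{"fn": "step_arm", "kwargs": {"moves": [1,-0.3,0,0,0,0,1,1,-0.3,0,0,0,0,1,1,-0.4,0,0,0,0,1,0.95,-0.5,0,0,0,0,1,0.9,-0.6,0,0,0,0,1,0.9,-0.6,0,0,0,0,1,0.85,-0.65,0,0,0,0,1,0.8,-0.7,0,0,0,0,1]}}

```text
time: 2.1
tool_pos: [309.4, -193.9, 479.1]
tcp_rot: [-3.12, 0.0, 0.3]
contact_force: [-0.4, 0.1, -0.1]
grip_width: 0.3
```

Emit:
{"fn": "step_arm", "kwargs": {"moves": [0.7,-0.8,0,0,0,0,1,0.65,-0.85,0,0,0,0,1,0.6,-0.9,0,0,0,0,1,0.55,-0.9,0,0,0,0,1,0.5,-0.95,0,0,0,0,1,0.45,-0.95,0,0,0,0,1,0.4,-1,0,0,0,0,1,0.3,-1,0,0,0,0,1]}}

```text
time: 2.77
tool_pos: [347.1, -20.4, 479.4]
tcp_rot: [-3.114, 0.005, 0.3]
contact_force: [0.4, 0.0, -0.6]
grip_width: 0.5
```

Emit:
{"fn": "step_arm", "kwargs": {"moves": [0.3,-1,0,0,0,0,1,0.3,-1,0,0,0,0,1,0.3,-1,0,0,0,0,1,0.3,-1,0,0,0,0,1,0.3,-1,0,0,0,0,1,0.3,-1,0,0,0,0,1,0.3,-1,0,0,0,0,1,0.3,-1,0,0,0,0,1]}}

```text
time: 3.43
tool_pos: [343.2, 155.4, 481.8]
tcp_rot: [-3.112, 0.01, 0.3]
contact_force: [-0.2, -0.5, -0.4]
grip_width: 0.7
```

Emit:
{"fn": "step_arm", "kwargs": {"moves": [0,0,1,-0.1,0,-1,1,0,0,1,-0.1,0,-1,1,0,0,1,0,0,-1,1,0,0,1,0,0,-1,1,0,0,1,0,0,-1,1,0,0,1,0,0,-1,1,0,0,1,0,0,-1,1,0,0,1,0,0,-0.6,1]}}

```text
time: 4.1
tool_pos: [340.3, 162.7, 316.4]
tcp_rot: [-3.126, -0.004, 0.863]
contact_force: [-0.2, -0.2, -0.4]
grip_width: 0.8
```

Emit:
{"fn": "step_arm", "kwargs": {"moves": [0.32,0.35,1,0,0,0,1,0.32,0.35,1,0,0,0,1,0.32,0.35,1,0,0,0,1,0.32,0.35,1,0,0,0,1,0.32,0.35,1,0,0,0,1,0.32,0.35,1,0,0,0,1,0.32,0.35,0.5,0,0,0,1,0.32,0.35,0,0,0,0,1]}}

```text
time: 4.77
tool_pos: [411.1, 166.5, 174.0]
tcp_rot: [-3.119, 0.005, 0.868]
contact_force: [-0.1, 0.5, -0.2]
grip_width: 0.4
```

```bash
python3 - <<'E'
from h import *
for n in("side","top"):
    im=capture(n)[:,:,::-1]; cv2.imwrite(f"pics/{n}1.png",im)
o=get_obs(); print(o["time"],o["tool_pos"],o["tcp_rot"],o["contact_force"],o["joint_positions"])
E
```

```text
4.8667 [413.03337896 166.675536   175.90481309] [-3.12128163e+00  1.52864126e-03  8.67165722e-01] [0.45901143 0.1795508  0.50463049] [0.20027568 0.25667741 1.800668   0.016863   1.09807017 0.89613992]
```

View pics/side1.png

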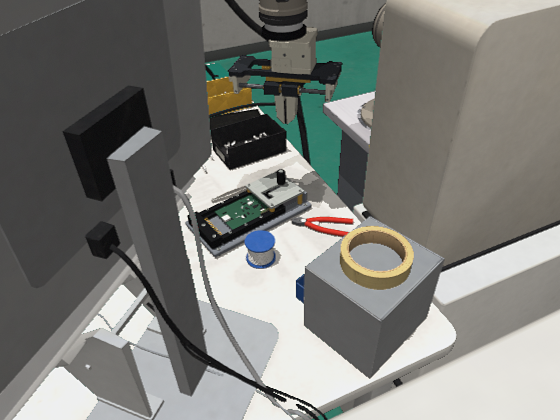

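View pics/top1.png

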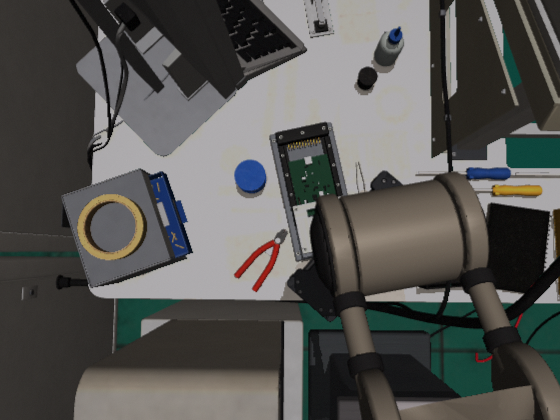

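Emit:
{"fn": "step_arm", "kwargs": {"moves": [0,0,1,0,0,0,1,0,0,1,0,0,0,1,0,0,1,0,0,0,1,0,0,1,0,0,0,1,0,0,1,0,0,0,1,0,0,0.5,0,0,0,1,0,0,0.3,0,0,0,1,0,0,0,0,0,0,1]}}

```text
time: 5.53
tool_pos: [416.5, 169.9, 64.7]
tcp_rot: [-3.132, -0.012, 0.868]
contact_force: [-0.1, -0.3, 0.2]
grip_width: 0.5
```

```bash
python3 - <<'E'
from h import *
im=capture("side")[:,:,::-1]; cv2.imwrite(f"pics/side2.png",cv2.resize(im[90:260,180:360],None,fx=3,fy=3,interpolation=cv2.INTER_CUBIC))
o=get_obs(); print(o["time"],o["tool_pos"],o["tcp_rot"],o["contact_force"])
E
```

```text
5.5833 [417.0005485  169.97609964  65.32409061] [-3.13231234 -0.01309028  0.8675431 ] [ 0.16005556 -0.03844879  0.58394303]
```

View pics/side2.png

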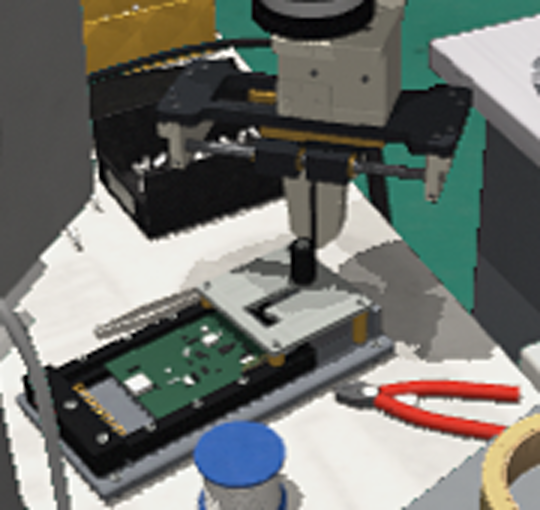

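The shut fingers stand just behind the knob on the robot side, at TCP z 65. I'll lower 10 mm and start pushing along dock x.

Emit:
{"fn": "step_arm", "kwargs": {"moves": [0,0,0.5,0,0,0,1,0,0,0,0,0,0,1,0.16,0.12,0,0,0,0,1,0.16,0.12,0,0,0,0,1,0.16,0.12,0,0,0,0,1]}}

```text
time: 6.0
tool_pos: [430.2, 173.3, 59.9]
tcp_rot: [-3.135, -0.016, 0.868]
contact_force: [-2.7, -0.9, 0.1]
grip_width: 0.1
```

Emit:
{"fn": "step_arm", "kwargs": {"moves": [0.2,0.15,0,0,0,0,1,0.2,0.15,0,0,0,0,1]}}

```text
time: 6.17
tool_pos: [439.2, 175.2, 60.2]
tcp_rot: [-3.133, -0.013, 0.869]
contact_force: [-3.7, -1.9, -1.9]
grip_width: 0.8
```

```bash
python3 - <<'E'
from h import *
im=capture("side")[:,:,::-1]; cv2.imwrite(f"pics/side3.png",cv2.resize(im[120:260,180:330],None,fx=4,fy=4,interpolation=cv2.INTER_CUBIC))
o=get_obs(); print(o["time"],o["tool_pos"],o["tcp_rot"],o["contact_force"])
E
```

```text
6.2167 [440.47458506 175.46539939  60.31888749] [-3.13383754 -0.01419546  0.86856283] [-1.54227809 -1.62766612 -2.39188003]
```

View pics/side3.png

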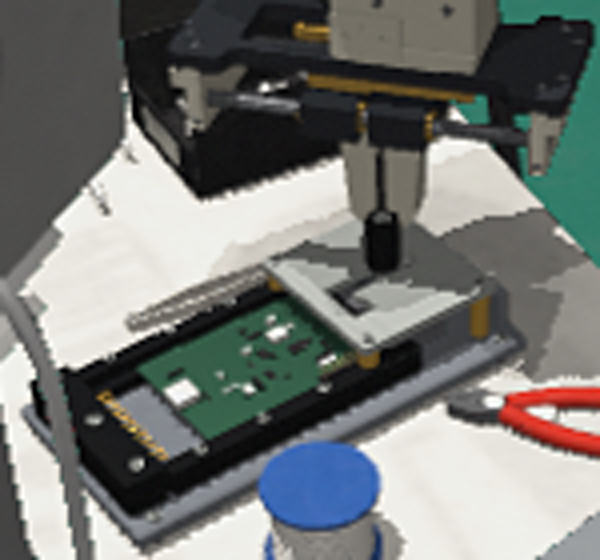

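```bash
cat >> h.py <<'E'
O=np.array([503.,202.3]); yaw=np.radians(12.65); U=np.array([np.cos(yaw),np.sin(yaw)]); V=np.array([-U[1],U[0]])
def dock(p): d=np.array(p)[:2]-O; return np.round([d@U,d@V],1)
E
python3 - <<'E'
from h import *
# side-view zero reference: first picture knob top centre
r=onz("side",(180+505/5-.4,160+55/5-.4),79); k=onz("side",(180+382/4-.4,120+215/4-.4),79)
print(dock(r),dock(k)-dock(r), dock(get_obs()["tool_pos"]), dock([435,187.5]))
E
```

```text
[-68.3   3.5] [14.   0.6] [-66.9 -12.5] [-69.6   0.5]
```

Emit:
{"fn": "step_arm", "kwargs": {"moves": [0.15,0.07,0.04,0,0,0,1,0.15,0.07,0.04,0,0,0,1,0.15,0.07,0.04,0,0,0,1,0.15,0.07,0.04,0,0,0,1,0.15,0.07,0.04,0,0,0,1,0.15,0.07,0,0,0,0,1]}}

```text
time: 6.72
tool_pos: [457.1, 180.2, 57.6]
tcp_rot: [-3.133, -0.004, 0.871]
contact_force: [-5.8, -6.3, 2.9]
grip_width: 0.4
```

```bash
cat > look.py <<'E'
import sys
from h import *
n=sys.argv[1]
im=capture("side")[:,:,::-1]; cv2.imwrite(f"pics/side{n}.png",cv2.resize(im[120:260,180:330],None,fx=4,fy=4,interpolation=cv2.INTER_CUBIC))
o=get_obs(); print(o["time"],o["tool_pos"],dock(o["tool_pos"]),o["tcp_rot"],o["contact_force"])
E
python3 look.py 4
```

```text
6.7667 [457.8951213  180.38299014  57.70266601] [-48.8 -11.5] [-3.13357617 -0.0044853   0.8705684 ] [-0.60543492 -5.28249409  0.41766153]
```

View pics/side4.png

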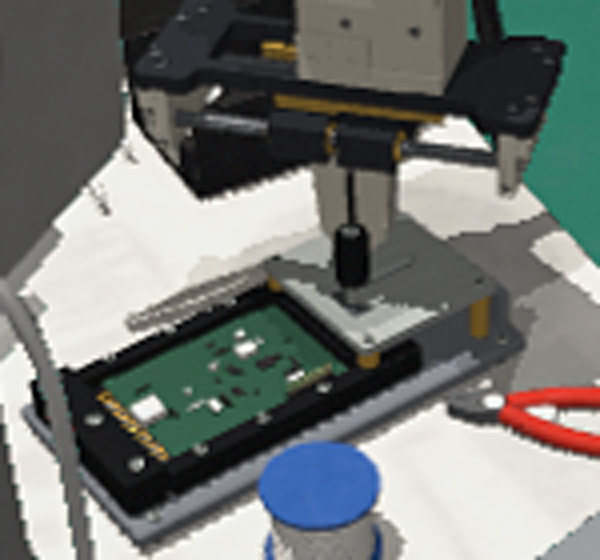

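```bash
python3 - <<'E'
from h import *
r=onz("side",(180+505/5-.4,160+55/5-.4),79); k=onz("side",(180+350/4-.4,120+231/4-.4),79)
print(dock(k)-dock(r))
E
```

```text
[34.   1.4]
```

Emit:
{"fn": "step_arm", "kwargs": {"moves": [0.15,0.07,0,0,0,0,1,0.15,0.07,0,0,0,0,1]}}

```text
time: 6.93
tool_pos: [462.5, 182.2, 57.6]
tcp_rot: [-3.131, -0.0, 0.871]
contact_force: [-6.6, -1.2, 2.2]
grip_width: 0.4
```

Emit:
{"fn": "step_arm", "kwargs": {"moves": [0.15,0.07,0,0,0,0,1,0.15,0.07,0,0,0,0,1]}}

```text
time: 7.1
tool_pos: [466.5, 184.7, 57.4]
tcp_rot: [-3.128, 0.004, 0.871]
contact_force: [-6.1, -2.2, 1.5]
grip_width: 0.6
```

```bash
python3 look.py 5
```

```text
7.15 [467.06601976 184.85359319  57.37382828] [-38.9  -9.2] [-3.12817348  0.00381004  0.87062238] [-4.73791429 -0.95313076 -0.12250695]
```

View pics/side5.png

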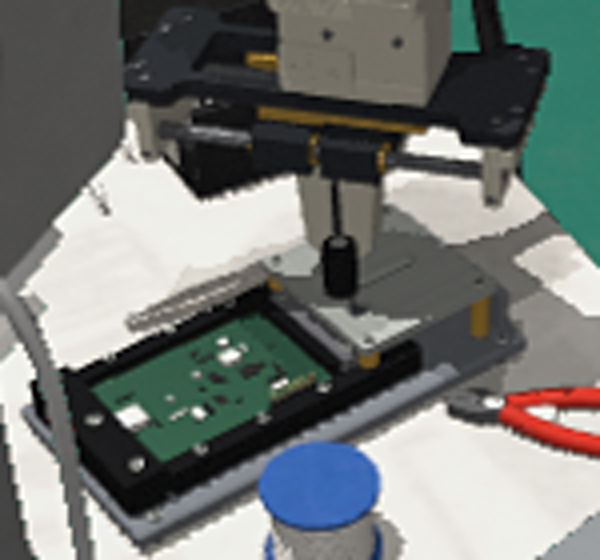

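```bash
python3 - <<'E'
from h import *
r=onz("side",(180+505/5-.4,160+55/5-.4),79); k=onz("side",(180+340/4-.4,120+242/4-.4),79)
print(dock(k)-dock(r))
E
```

```text
[43.   5.6]
```

Emit:
{"fn": "step_arm", "kwargs": {"moves": [0.1,-0.12,0,0,0,0,1,0.1,-0.12,0,0,0,0,1,0.1,-0.12,0,0,0,0,1,0.1,-0.12,0,0,0,0,1]}}

```text
time: 7.48
tool_pos: [462.9, 194.4, 56.9]
tcp_rot: [-3.127, 0.013, 0.872]
contact_force: [-3.2, -21.0, 3.7]
grip_width: 0.3
```

```bash
python3 look.py 6
```

```text
7.5333 [462.56867108 194.48128336  56.8025647 ] [-41.2   1.2] [-3.12655814  0.01377319  0.87233391] [ -3.77336533 -13.5036525    2.74528868]
```

View pics/side6.png

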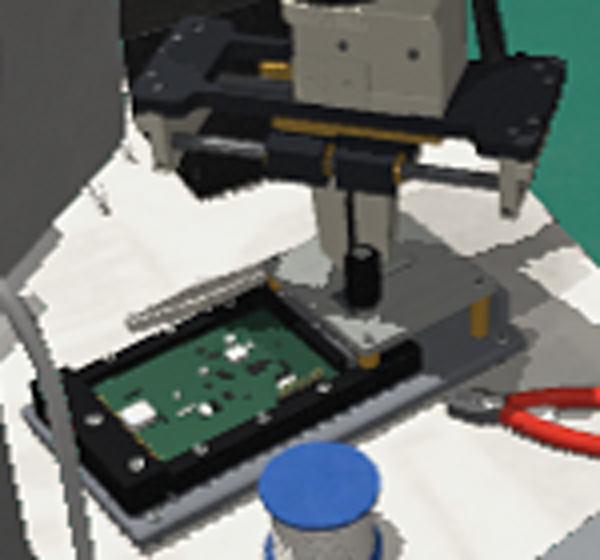

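```bash
python3 - <<'E'
from h import *
r=onz("side",(180+505/5-.4,160+55/5-.4),79); k=onz("side",(180+363/4-.4,120+252/4-.4),79)
print(dock(k)-dock(r))
E
```

```text
[39.  18.9]
```

The knob measures (39, 18.9) mm from rest, against (38, 18) expected for the notch, so it has reached the end of the short leg. I'll back straight off the face.

Emit:
{"fn": "step_arm", "kwargs": {"moves": [-0.2,0,0,0,0,0,1,-0.4,0,0,0,0,0,1,-0.5,0,0,0,0,0,1,-0.5,0,0,0,0,0,1]}}

```text
time: 7.87
tool_pos: [445.3, 169.9, 58.2]
tcp_rot: [-3.132, 0.007, 0.873]
contact_force: [-0.3, -0.2, -0.2]
grip_width: 0.4
```

```bash
python3 look.py 7
```

```text
7.9167 [443.5731241  168.6998628   58.00850365] [-65.3 -19.8] [-3.13056725  0.00903771  0.87261634] [-1.24203334 -1.79659184 -0.34863915]
```

View pics/side7.png

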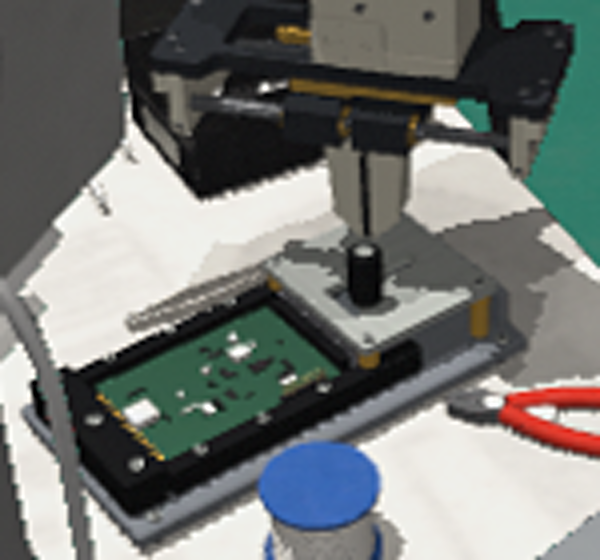

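Emit:
{"fn": "step_arm", "kwargs": {"moves": [-0.3,0,-0.5,0,0,0,1,-0.5,0,-1,0,0,0,1,-0.5,0,-1,0,0,0,1,-0.5,-0.5,-1,0,0,0,1,-0.5,-0.5,-1,0,0,0,1,0,0,-1,0,0,0,1,0,0,-1,0,0,0,1,0,0,0,0,0,0,1]}}

```text
time: 8.58
tool_pos: [396.9, 142.8, 194.6]
tcp_rot: [-3.131, 0.005, 0.868]
contact_force: [0.5, 0.6, 1.0]
grip_width: 0.6
```

Emit:
{"fn": "step_arm", "kwargs": {"moves": [-0.5,0,-1,0,0,0,1,-0.5,0,-1,0,0,0,1,0,0,-1,0,0,0,1,0,0,-1,0,0,0,1,0,0,0,0,0,0,1,0,0,0,0,0,0,1]}}

```text
time: 9.08
tool_pos: [383.2, 125.9, 276.1]
tcp_rot: [-3.132, 0.003, 0.866]
contact_force: [-0.1, 0.2, -1.1]
grip_width: 0.8
```

```bash
python3 look.py 8; python3 - <<'E'
from h import *
im=capture("top")[:,:,::-1]; cv2.imwrite("pics/top8.png",im)
cv2.imwrite("pics/tz8.png",cv2.resize(im[115:265,262:372],None,fx=5,fy=4,interpolation=cv2.INTER_CUBIC))
E
```

```text
9.1333 [383.26836708 125.91050615 276.08902332] [-133.6  -48.3] [-3.13216460e+00  2.68097158e-03  8.66287177e-01] [ 0.51430603 -0.00907872  0.93150352]
```

View pics/side8.png

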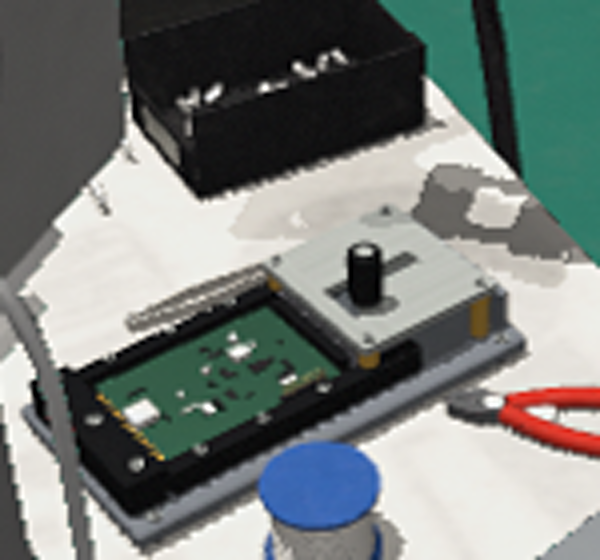

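View pics/tz8.png

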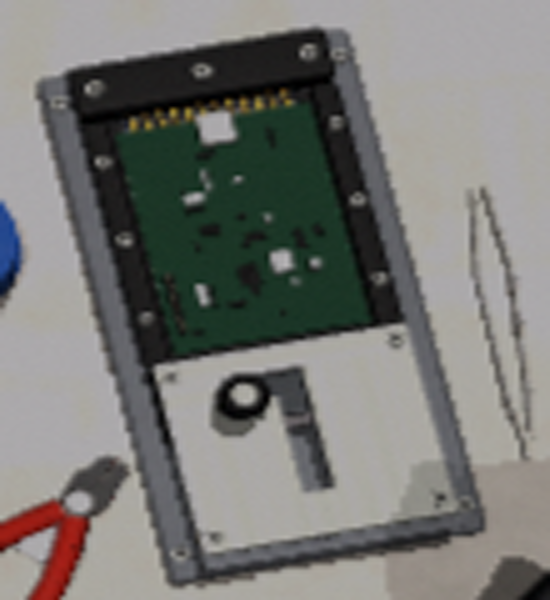

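```bash
python3 - <<'E'
from h import *
z=lambda x,y:(x/5+262-.4,y/4+115-.4)
print("knob",dock(onz("top",z(246,395),79)), "rest was",dock(onz("top",z(322,474),79)))
for e in [(120,130),(310,100)]: print("board far edge",dock(onz("top",z(*e),22)))
for e in [(135,188),(308,157)]: print("board far edge before",dock(onz("top",z(*e),22)))
E
```

```text
knob [-32.7  17.7] rest was [-69.4   0.4]
board far edge [94.3 32.6]
board far edge [ 93.4 -35.9]
board far edge before [67.9 32.8]
board far edge before [ 68.7 -29.7]
```

```bash
python3 - <<'E'
from plant import *
print(get_obs()["dq"].round(3)); print(close_job())
E
```

```text
[ 0.002  0.012  0.007  0.001  0.006 -0.   ]
the job is handed in; nothing more can be done
None
```

The circuit board is loaded onto the contact pins and the knob is latched in the notch. I handed the job in at about 9.2 s of the 35 s allowed.

I pushed the knob with the shut fingers, their flat face turned about 37° to the left of the dock's pushing direction. The knob went along the long leg, turned the corner without springing back, and reached the end of the short leg. I then backed the fingers straight off, raised the arm clear and looked again.

| Check after letting go | Measured (dock x, y) | Expected |
|---|---|---|
| Knob, top view | (-32.7, 17.7) mm | (-32, 18) mm |
| Board centre, from its far edge | x about 43.5 mm | x about 43 mm |

- **Knob:** it stayed in the same place from letting go through the last picture, over a second later, which fits a locked pin.
- **Forces:** the highest reading I saw was about 21 N at the wrist, when the pin met the end of the short leg.
- **Other items:** in the last views the spool, cutters and tweezers looked unmoved, and the robot was touching nothing.
- **Disagreements:** the two cameras differed by about 3 mm on the knob's sideways position at rest. For that reason I used the side view only for how far the knob moved. It read (39, 18.9) mm at the end of the push, against (38, 18) mm expected.

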